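# Fit the shaker lid with its cap, then lift off the cap alone

## Robot

A 6-joint arm with a two-finger parallel gripper is mounted at the origin on the work surface. World frame = base frame: x ahead of the robot, y to its left, z up, the work surface at z = 0. Lengths are in mm, angles in degrees, forces in N, time in s.
With the tool pointing down it reaches from about 300 to 850 mm from the base axis. Payload 4.2 kg.
Tool frame: the origin (TCP) lies at the very end of the fingers, on their centre line; the grasp point (between the pads) lies env.grip_point_offset behind it (env.grip_point_offset is the distance from the TCP to the grasp point, in mm); z points along the fingers, y is the direction in which the jaws open and shut (so a half turn about z gives the same grasp; the last joint's range is limited). The gripper opens to 91 mm and grips with 3 to 60 N. Pads are 32 mm wide; open, the fingers measure 118 mm over their backs; the gripper's body (76 mm by 178 mm) begins 60 mm behind the grasp point.
Start: joints at [-77.75, 18.312, 89.639, -0, 72.044, -1.146], TCP at [133.216, -559.372, 213.976] pointing down, gripper open.
Joint ranges: [-177.97, 177.97], [-48.28, 115.42], [12.27, 149.76], [-77.06, 257.06], [2.81, 150.46], [-146.56, 146.56]. Speed limits (degrees/s): [147.25, 147.25, 180, 180, 180, 180].

## Interface

Orientations are given as [roll, pitch, yaw] about the fixed x, y, z axes, in that order (R = Rz(yaw) Ry(pitch) Rx(roll)).
In Python, from workcell import env, grab_frame, camera_params gives the robot as it stands. The module is installed in compiled form; this text tells all that it offers.
- The arm moves only by the shell command python3 -m creep 'ROWS' [OPENING] [FORCE]. ROWS is a JSON object of lists of equal length, an entry for each row: "offset": the shift along the tool's x, y, z in m, a list of three; "rotation": the turn, a rotation vector about the tool's x, y, z in degrees, a list of three. A call has 1 to 5 rows; each row shifts and turns the commanded pose from where the row before left it, along the tool's axes as they then stand; what a row does not reach is not made up. A row lasts 1/8 s, in which the tool goes at most 62.5 mm and 10.7 degrees, less where a joint would pass 70% of its speed; a pose out of reach is approached as far as the arm can. A call is refused whole if a number of a shift passes 0.0625 or a number of a turn 10.7, either way. A call with a gripper value outside its range is refused whole. OPENING is the closure, from 0 (fully open) to 1 (shut), set as the call begins (- or left out, the last holds). The fingers move at their own pace and stop on an object; FORCE is the grip in N (left out, the last holds). Time passes only in rows, so rows that do not move let the fingers close. It gives the time, the measured TCP pose, the force and the opening at its end, in the units of the state.
- env.state(): the state, without advancing time (a new reading comes with each control period).
- grab_frame(name): name is "scene" or "top"; returns the picture (420x560x3 uint8, red, green, blue); there is no depth.
- camera_params(name): a dict with "mtx" (3x3 intrinsics, pixels), "R" (3x3) and "t" (3): a world point X has camera coordinates R X + t. Camera axes: x right, y down, z forward; pixel columns grow to the right and rows downward; lengths in mm; the calibration is good to about 2 mm. A picture is of the moment at which its call begins. camera_params takes no time and is no camera call.
- env.job_done(): hands the job in, once; it reports no verdict.
The state is a dict: "time_s": time; "qpos": joint angles; "qvel": joint speeds; "effort": joint torques, N m; "ee_pos": TCP position; "ee_rot": TCP orientation; "force": force on the tool from outside, world axes, zero at the start; "torque": the same for the moment, N m; "gripper_width": finger opening in mm.
Only numpy, scipy, OpenCV 4.12 (cv2) and the standard library are available. Lean on these libraries where they do the work, as an engineer would, in place of code of your own. Each camera call takes 0.05 s, during which the arm holds its last target.

## Task

Make the open white shaker jar on the corner rack ready to sprinkle: its two lids stand nested on the tiled ledge, the shaker lid clipped inside the cap, so carry the pair over by the cap's finger bar, lower it onto the jar's neck and press until the shaker lid is fully home in the mouth. Then lift the cap off alone, leaving the shaker lid seated and the jar upright in its place, and finish while still holding the cap level in the gripper, about 10 cm above where it sat and touching nothing else. Do not handle the shaker lid itself, and leave the other things where they are.

Things in the scene. Friction and masses are not known exactly. Their poses are not given: they have to be found in the camera images.
- cap: Outer lid: round white slip-on cap, 0.08 kg, outside diameter 70, 28 high (skirt wall 3, inside depth 24). Origin: centre of the skirt's lower edge, z up. Starts standing on the ledge, the shaker lid hidden inside, carried under its flange by three light sprung catches that let go at a pull of about 2 N. Both lids home, its origin is 64 above the jar's origin, clear of the shoulder.
- shaker_lid: Inner lid, 0.03 kg: white flange 60 across, 4 thick, with sprinkling holes; below it a plug reaching 17.5 down, smooth, largest diameter 40 (bead 8.5 to 11.5 down), its last 6 tapering to 30. Origin: centre of the flange's underside, z up: 20 above the cap's origin when nested, 84 above the jar's origin when home (flange on the rim).
- jar: Open white plastic jar on the rack, loose, about 0.45 kg: body 76 across, 60 high; neck 50 across outside, mouth 44 inside, rim 84 above the origin (centre of its underside, z up). Three sprung catches inside the mouth snap over the plug's bead: pressing home takes about 4 N, then it stops hard on the rim (10 N is ample); pulling out takes about 5 N.
- rack: Fixed L-shaped grey corner rack inside a low brick corner. Origin: bricks' inside corner, at ledge height, z up. Tray floor 50 above the ledge; two arms, 130 wide with 12 lip, run 270 along -x and -y. Bricks 127 high on its +x and +y sides; black toggle switch, 170 high, on the +x bricks 300 along -y. Jar and cup stand on the two arms, either way round, 65 from one wall, 190 from the other.
- cap_bar (a point): Middle of the top edge of the cap's finger bar, on the cap's axis, 56 above the cap's origin; same axes as the cap. The upright bar is 42 long (along x), 13 thick (along y) and 28 high, and stands on the cap's flat top; grip it across its thickness.
- cup: Bystander: ceramic toothbrush cup, 68 across, 75 high, on the rack. Origin: centre of its underside.
- lota: Bystander: round-bellied stainless steel lota, 98 across, 88 high, on the ledge. Origin: centre of its underside.
- soap_dish: Bystander: low blue soap dish with drain holes, 85 by 122 (x, y), 26 high. Origin: centre of its underside.
- toothbrush: Bystander: green toothbrush lying on the ledge, about 160 long along its x, 16 high. Origin: near the middle of its underside.
- nail_brush: Bystander: wooden nail brush, 90 by 45 (x, y), 30 high. Origin: centre of its underside.
- pumice: Bystander: round pumice stone, 68 across, 32 high. Origin: centre of its underside.
- mug: Bystander: grey plastic bathing mug, 96 across plus a handle, 105 high. Origin: centre of its underside.

How it is judged (in metres and radians):
On the way, in this order (a step that is already met when the one before it is completed fails the run):
1. the cap is lifted off the ledge with the shaker lid still nested in it (height (world z) of cap above 0.04 m and z of shaker_lid in the frame of cap above 0.015 m and horizontal distance between shaker_lid and cap below 0.006 m), for 0.2 s.
2. the pair is lowered onto the jar and the shaker lid pressed home in the mouth, with the cap down over it (z of shaker_lid in the frame of jar between 0.0825 and 0.0855 m and horizontal distance between shaker_lid and jar below 0.004 m and angle between the z axis of shaker_lid and the z axis of jar, either way round below 0.06 rad and z of cap in the frame of jar below 0.067 m), for 0.1 s.
At the end, for the whole second after the job is handed in: Shaker lid home in the jar (1.5 mm of the rim, 4 mm of the axis, 0.06 rad); jar upright on the rack within 25 mm of its start; cap held still in the fingers at least 70 mm above its seat, level within 15 degrees, touching no jar, shaker lid, rack or cup (z of shaker_lid in the frame of jar between 0.0825 and 0.0855 m and horizontal distance between shaker_lid and jar below 0.004 m and angle between the z axis of shaker_lid and the z axis of jar, either way round below 0.06 rad and z of jar in the frame of rack below 0.053 m and angle between jar's own z axis and vertical below 0.05 rad and distance of jar from where it was at the start of the episode below 0.025 m and linear speed of jar below 0.02 m/s and z of cap in the frame of jar above 0.134 m and angle between cap's own z axis and vertical below 0.26 rad and linear speed of cap below 0.03 m/s and contact force between the fingers and cap above 1 N and contact force between cap and jar below 0.05 N and contact force between cap and shaker_lid below 0.05 N and contact force between cap and rack below 0.05 N and contact force between cap and cup below 0.05 N); the arm keeps its last pose, push and grip.
It fails at once if another thing on the ledge or rack is shifted by more than 30 mm (distance of any of cup, lota, soap_dish, toothbrush, nail_brush, pumice, mug from where it was at the start of the episode above 0.03 m).
It fails at once if the jar is knocked over (tilted more than 0.35 rad) (angle between jar's own z axis and vertical above 0.35 rad).
It fails at once if the fingers handle the shaker lid itself (contact force between the fingers and shaker_lid above 0.5 N).
It also fails if it takes over 51 s, if anything falls off the work surface, if the arm or the gripper's body presses on something with over 40 N, if the wrist force passes 120 N, or if a joint passes its speed limit or range.

## Working session

There is one attempt and no reset: what is moved stays moved. The work goes in short steps, Python scripts to look and compute and a shell command to move; the robot and the scene stay as the last step left them, time stands still between calls to the robot, and variables do not carry over. Pictures are saved under pics/ and viewed, and the job is handed in when it is done.

```bash
mkdir -p pics
python3 - <<'E'
from workcell import env, grab_frame, camera_params
import cv2
s=env.state();print(s, env.grip_point_offset)
for n in("scene","top"):
    cv2.imwrite(f"pics/{n}0.png",grab_frame(n)[:,:,::-1]); p=camera_params(n);print(n,p)
E
```

```text
{'time_s': 0.0, 'qpos': array([-7.77506284e+01,  1.83532934e+01,  8.97058060e+01,  1.87272722e-03,
        7.20441742e+01, -1.14472776e+00]), 'qvel': array([-0.10494175,  0.06779562, -0.04355243, -0.02801423,  0.1189034 ,
        0.00336162]), 'effort': array([ 2.17987523e-03, -4.12452078e+01, -2.31970918e+01,  7.31058419e-02,
        4.57701471e-02, -1.14854624e-04]), 'ee_pos': array([ 133.11363513, -558.8648716 ,  213.10778792]), 'ee_rot': array([-1.79896783e+02, -3.84330844e-03,  1.33935170e+01]), 'force': array([-0.26368668, -0.6075447 , -0.30210999]), 'torque': array([ 0.04201094, -0.04242625,  0.03007183]), 'gripper_width': 91.67302435194658} 18.8
scene {'mtx': array([[413.36005216,   0.        , 285.9741548 ],
       [  0.        , 413.36005216, 210.15030772],
       [  0.        ,   0.        ,   1.        ]]), 'R': array([[-0.6371188 ,  0.77061818,  0.0150748 ],
       [ 0.44560905,  0.38423057, -0.80857866],
       [-0.62889762, -0.5084432 , -0.58819495]]), 't': array([ 316.46931734, -159.01955819, 1454.23965631])}
top {'mtx': array([[503.48978977,   0.        , 271.04089166],
       [  0.        , 503.48978977, 207.66626441],
       [  0.        ,   0.        ,   1.        ]]), 'R': array([[-0.02775841, -0.99960629, -0.00408999],
       [-0.97567674,  0.0279835 , -0.21742082],
       [ 0.21744968, -0.00204474, -0.97606939]]), 't': array([  -7.5827145 ,  532.82003061, 1205.2125647 ])}
```

View pics/scene0.png

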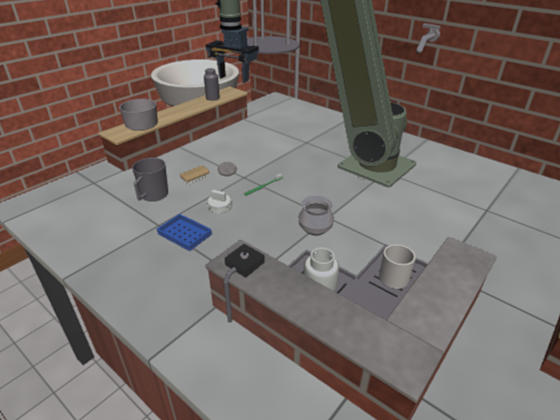

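View pics/top0.png

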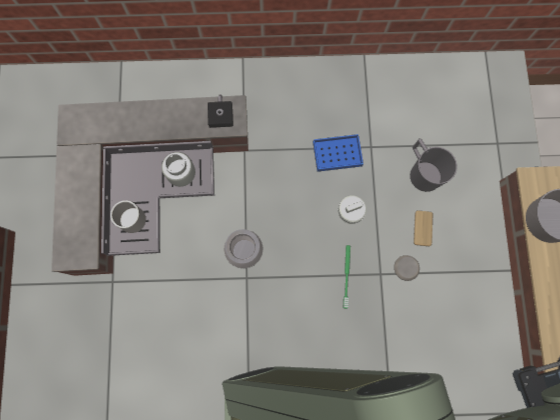

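The top view shows the cap at about (352,209), the jar at (177,167), the cup at (127,215) and the lota at (243,248). In the scene view the cap is at (219,201) and the jar at (321,268). I'll zoom in next.

Run:
```python
import cv2,numpy as np
t=cv2.imread("pics/top0.png");s=cv2.imread("pics/scene0.png")
def c(im,x,y,w,h,k):return cv2.resize(im[y:y+h,x:x+w],None,fx=k,fy=k,interpolation=cv2.INTER_NEAREST)
a=np.hstack([c(t,330,185,48,48,8),c(t,153,142,48,48,8)])
cv2.imwrite("pics/ztop.png",a)
a=np.hstack([c(s,197,180,48,48,8),c(s,292,240,48,48,8)])
cv2.imwrite("pics/zscene.png",a)
```

```text
(no output)
```

View pics/ztop.png

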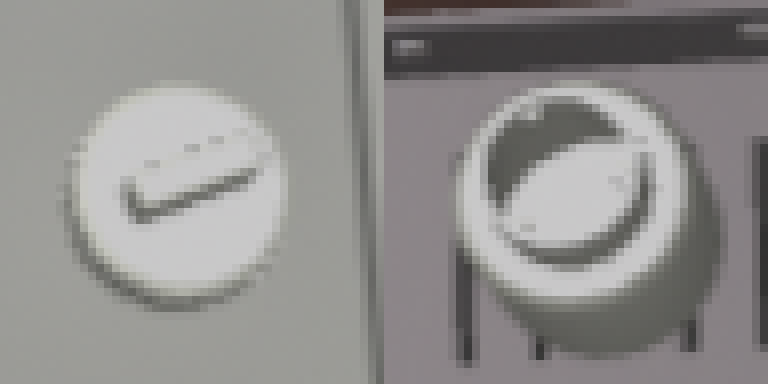

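View pics/zscene.png

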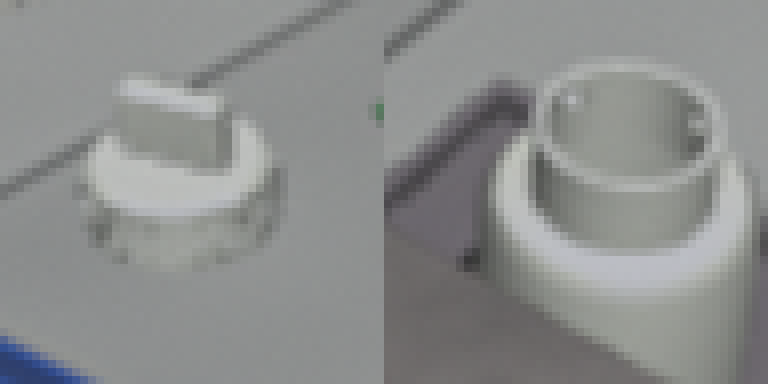

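```bash
cat > h.py <<'E'
import numpy as np,cv2
from workcell import env,grab_frame,camera_params
from scipy.optimize import least_squares
P={n:camera_params(n) for n in("scene","top")}
def proj(n,X):
    p=P[n];c=np.atleast_2d(X)@p["R"].T+p["t"];u=c@p["mtx"].T;return u[:,:2]/u[:,2:]
def circ(x,y,z,r,n=72):
    a=np.linspace(0,2*np.pi,n,endpoint=False);return np.c_[x+r*np.cos(a),y+r*np.sin(a),np.full(n,z)]
def back(n,uv,z):
    p=P[n];d=p["R"].T@np.linalg.solve(p["mtx"],[uv[0],uv[1],1]);C=-p["R"].T@p["t"];return C+d*(z-C[2])/d[2]
def bar(x,y,yaw,z0,L=42,T=13,H=28):
    c,s=np.cos(yaw),np.sin(yaw);o=[]
    for z in(z0,z0+H):
        for a,b in((1,1),(1,-1),(-1,-1),(-1,1)):o.append([x+a*L/2*c-b*T/2*s,y+a*L/2*s+b*T/2*c,z])
    return np.array(o)
def crop(im,x,y,w,k,lines):
    o=cv2.resize(im[y:y+w,x:x+w],None,fx=k,fy=k,interpolation=cv2.INTER_CUBIC)
    for L,col in lines:
        q=((L-[x,y]+.5)*k).round().astype(int)
        cv2.polylines(o,[q],True,col,1)
    return o
E
python3 - <<'E'
from h import *
C=back("top",(352.1,207.9),28);print(C)
B=[C]
J=back("top",(153+565/8-.5,142+190/8-.5),122);print(J)
# scene rim center
print(back("scene",(292+(629-384)/8-.5,240+124/8-.5),134), back("scene",(197+180/8-.5,180+165/8-.5),28))
l=[back("top",(330+u/8-.5,185+v/8-.5),56) for u,v in((140,207),(258,172))];print(l)
l=[back("scene",(197+u/8-.5,180+v/8-.5),56) for u,v in((117,90),(222,107))];print(l)
E
```

```text
[ 532.62444232 -230.92788023   28.        ]
[627.06192958  90.87121079 122.        ]
[632.44931559 208.51783336 134.        ] [ 535.02328612 -224.41942043   28.        ]
[array([ 520.54222726, -213.06589473,   56.        ]), array([ 530.72617994, -250.8111407 ,   56.        ])]
[array([ 543.34962302, -245.55509295,   56.        ]), array([ 526.13922715, -208.61506415,   56.        ])]
```

```bash
cat > ov.py <<'E'
from h import *
def show(cap,jar,fn,ims=None):
    t,s=ims or(cv2.imread("pics/top0.png"),cv2.imread("pics/scene0.png"))
    rows=[]
    for n,im,cx,jx in(("top",t,(330,185),(153,142)),("scene",s,(197,180),(296,240))):
        x,y,w=cap;b=proj(n,bar(x,y,w,28))
        cl=[(proj(n,circ(x,y,28,35)),(0,0,255)),(proj(n,circ(x,y,0,35)),(255,0,0)),(b[4:],(0,160,0)),(b[:4],(255,0,255))]
        x,y=jar
        jl=[(proj(n,circ(x,y,134,25)),(0,0,255)),(proj(n,circ(x,y,134,22)),(0,160,0)),(proj(n,circ(x,y,110,38)),(255,0,0)),(proj(n,circ(x,y,50,38)),(255,0,255))]
        rows.append(np.hstack([crop(im,*cx,48,7,cl),crop(im,*jx,56,6,jl)]))
    cv2.imwrite(fn,cv2.resize(np.vstack(rows),None,fx=.88,fy=.88,interpolation=cv2.INTER_AREA))
E
python3 - <<'E'
from ov import *
J=back("top",(153+(565-384)/8-.5,142+180/8-.5),134);print(J)
show((533,-228,np.radians(-72)),(632,208),"pics/ov1.png")
E
```

```text
[629.76622313 205.15580016 134.        ]
```

View pics/ov1.png

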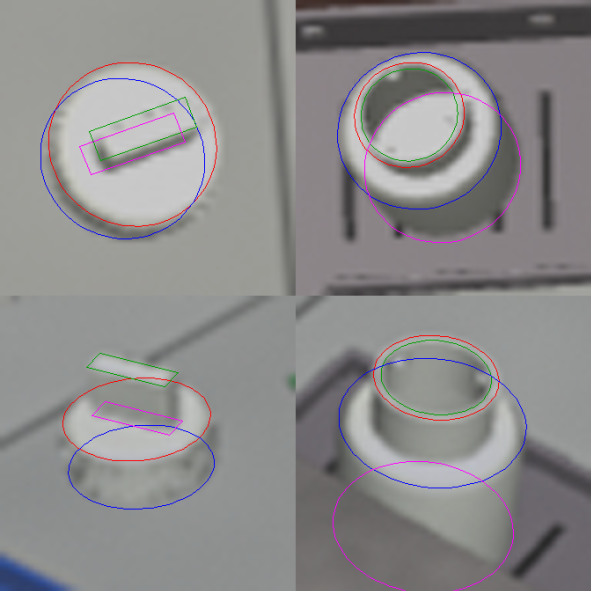

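```bash
cat > fit.py <<'E'
from h import *
from scipy.ndimage import map_coordinates
from scipy.optimize import minimize
def gm(im):
    g=cv2.GaussianBlur(im.astype(np.float32),(0,0),.7)
    gx=np.abs(cv2.Sobel(g,cv2.CV_32F,1,0)).sum(2);gy=np.abs(cv2.Sobel(g,cv2.CV_32F,0,1)).sum(2);return np.minimum(np.hypot(gx,gy),250)
def seg(a,b,n=30):return a+(b-a)*np.linspace(0,1,n)[:,None]
def score(G,pts):return map_coordinates(G,[pts[:,1],pts[:,0]],order=1).mean()
def capc(n,x,y,w,z=0):
    b=bar(x,y,w,z+28);e=np.vstack([seg(b[4+i],b[4+(i+1)%4]) for i in range(4)])
    C=-P[n]["R"].T@P[n]["t"];a=circ(x,y,z,35,144);d=C[:2]-[x,y];f=a[(a[:,:2]-[x,y])@d>0]
    k=circ(x,y,z+28,35,144)
    return proj(n,np.vstack([k,f,e]))
def jarc(n,x,y,z=50):return proj(n,np.vstack([circ(x,y,z+84,25),circ(x,y,z+84,22)]))
def best(fun,x0,st):
    r=None
    for k in range(12):
        rng=np.random.default_rng(k);q=minimize(fun,np.array(x0)+rng.normal(size=len(x0))*st,method="Nelder-Mead")
        if r is None or q.fun<r.fun:r=q
    return r
E
python3 - <<'E'
from fit import *
G={n:gm(cv2.imread(f"pics/{n}0.png")) for n in P}
for ns in(["top"],["scene"],["top","scene"]):
    r=best(lambda q:-sum(score(G[n],capc(n,q[0],q[1],q[2]/30)) for n in ns),[533,-228,-1.26*30],[2,2,2]);print(ns,r.x[:2],np.degrees(r.x[2]/30),r.fun)
    r=best(lambda q:-sum(score(G[n],jarc(n,*q)) for n in ns),[632,208],[2,2]);print(ns,r.x,r.fun)
E
```

```text
['top'] [ 532.47847948 -231.66612551] -47.980076272181456 -212.58248901367188
['top'] [630.06110346 205.68039736] -237.61550903320312
['scene'] [ 533.70688065 -227.11790916] -82.90078368454527 -205.74876403808594
['scene'] [637.07204561 207.66099306] -201.78573608398438
['top', 'scene'] [ 532.17623511 -229.73416784] -77.21470857094513 -403.2816467285156
['top', 'scene'] [634.21917682 204.06136642] -418.93011474609375
```

Run:
```python
from ov import *
show((532.5,-229.7,np.radians(-73)),(632.5,206),"pics/ov2.png")
```

```text
(no output)
```

View pics/ov2.png

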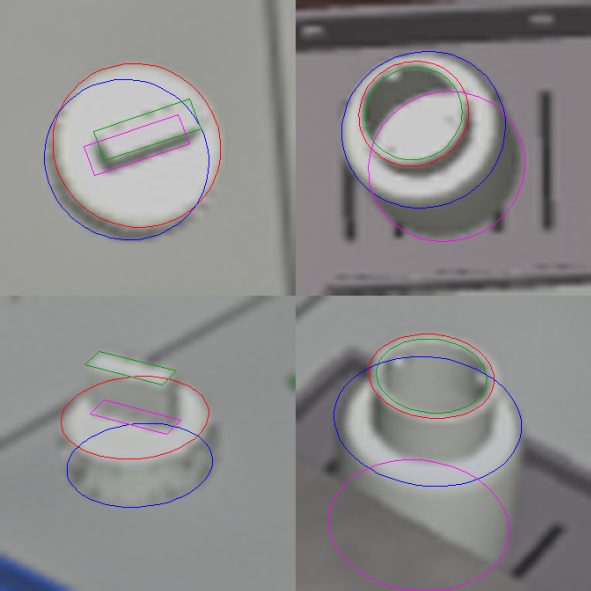

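The top view puts the cap at about (532,-230) and the jar at about (631,206). The scene view is within about 4 mm of that for the cap and about 6 mm for the jar. I'll move above the cap and correct from pictures once it is held.

```bash
cat > rem.py <<'E'
import sys
from h import *
from scipy.spatial.transform import Rotation as Ro
def rem(pos,yaw):
    s=env.state();R=Ro.from_euler("xyz",s["ee_rot"],degrees=True)
    T=Ro.from_euler("xyz",[180,0,yaw],degrees=True)
    print("t",s["time_s"],"pos",s["ee_pos"].round(2),"rot",s["ee_rot"].round(2),"F",s["force"].round(2),"w",round(float(s["gripper_width"]),1),"q6",s["qpos"][5].round(1))
    print("tool offset mm",R.inv().apply(np.array(pos)-s["ee_pos"]).round(2),"after-turn frame",T.inv().apply(np.array(pos)-s["ee_pos"]).round(2),"rotvec",(R.inv()*T).as_rotvec(degrees=True).round(2))
if __name__=="__main__":
    a=list(map(float,sys.argv[1:]));rem(a[:3],a[3])
E
python3 -m creep '{"offset":[[0.0463,-0.0228,0],[0.0463,-0.0228,0],[0.0463,-0.0228,0],[0.0463,-0.0228,0],[0.0463,-0.0228,0]],"rotation":[[0,0,0],[0,0,0],[0,0,0],[0,0,0],[0,0,0]]}' 0 20
python3 -m creep '{"offset":[[0.0463,-0.0228,0],[0.0463,-0.0228,0],[0.0463,-0.0228,0],[0.0463,-0.0228,0],[0.0463,-0.0228,0]],"rotation":[[0,0,0],[0,0,0],[0,0,0],[0,0,0],[0,0,0]]}'
python3 -m creep '{"offset":[[0,0,0],[0,0,0],[0,0,0],[0,0,0],[0,0,0]],"rotation":[[0,0,-10.4],[0,0,-10.4],[0,0,-10.4],[0,0,-10.4],[0,0,-10.4]]}'
python3 -m creep '{"offset":[[0,0,0],[0,0,0],[0,0,0],[0,0,0],[0,0,0]],"rotation":[[0,0,-10.4],[0,0,-10.4],[0,0,-10.4],[0,0,-10.4],[0,0,0]]}'
python3 rem.py 531.5 -230 100 107
```

```text
time_s: 0.72
ee_pos: [333.0, -393.5, 213.6]
ee_rot: [-180.0, 0.0, 13.4]
force: [0.6, -0.5, 0.4]
gripper_width: 91.1
time_s: 1.35
ee_pos: [531.8, -229.0, 213.6]
ee_rot: [-180.0, 0.0, 13.4]
force: [-0.1, -0.1, 0.2]
gripper_width: 91.1
time_s: 1.98
ee_pos: [530.5, -230.1, 213.4]
ee_rot: [-179.9, 0.0, 65.7]
force: [-0.3, 0.6, -0.8]
gripper_width: 91.3
time_s: 2.6
ee_pos: [530.5, -230.2, 213.5]
ee_rot: [-180.0, -0.0, 106.9]
force: [-0.2, 0.4, -0.2]
gripper_width: 91.2
t 2.6 pos [ 530.55 -230.22  213.51] rot [-1.7996e+02 -3.0000e-02  1.0687e+02] F [-0.17  0.42 -0.21] w 91.2 q6 -41.5
tool offset mm [ -0.13   1.06 113.51] after-turn frame [-7.0000e-02  9.7000e-01  1.1351e+02] rotvec [-0.04 -0.03 -0.13]
```

```bash
python3 -m creep '{"offset":[[0,0.001,0.04],[0,0,0.04],[0,0,0.03],[0,0,0]],"rotation":[[0,0,0],[0,0,0],[0,0,0],[0,0,0]]}' 0.5
python3 - <<'E'
from h import *
for n in P: cv2.imwrite(f"pics/{n}1.png",grab_frame(n)[:,:,::-1])
t=cv2.imread("pics/top1.png");s=cv2.imread("pics/scene1.png")
cv2.imwrite("pics/z1.png",np.hstack([crop(t,315,165,72,5,[]),crop(s,185,150,72,5,[])]))
E
python3 rem.py 531.5 -230 32 107
```

```text
time_s: 3.1
ee_pos: [530.0, -229.2, 101.6]
ee_rot: [-179.7, -0.2, 106.9]
force: [0.4, 0.1, -0.1]
gripper_width: 54.6
t 3.2 pos [ 532.31 -230.26  104.7 ] rot [1.7996e+02 4.0000e-02 1.0691e+02] F [ 0.96 -0.03 -0.05] w 46.8 q6 -41.4
tool offset mm [ 0.54 -0.75 72.7 ] after-turn frame [ 0.49 -0.7  72.7 ] rotvec [ 0.04  0.04 -0.09]
```

View pics/z1.png

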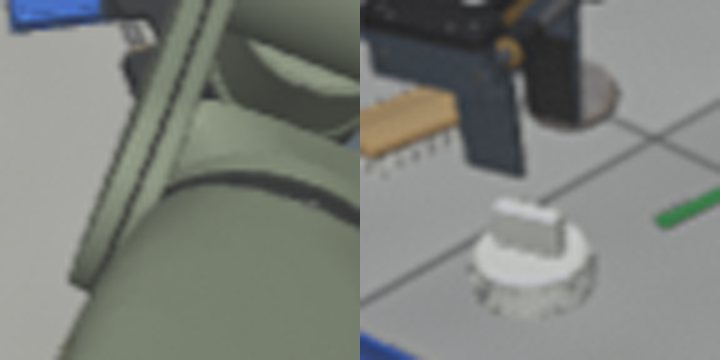

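The arm hides the cap from the top camera. In the scene view the fingers (about (285,183)) straddle the bar (about (291,195)). Descending.

```bash
python3 -m creep '{"offset":[[0,-0.0005,0.03],[0,0,0.025],[0,0,0.01],[0,0,0.005],[0,0,0]],"rotation":[[0,0,0],[0,0,0],[0,0,0],[0,0,0],[0,0,0]]}'
python3 - <<'E'
from h import *
for n in ["scene"]: cv2.imwrite(f"pics/{n}2.png",grab_frame(n)[:,:,::-1])
s=cv2.imread("pics/scene2.png")
cv2.imwrite("pics/z2.png",crop(s,185,155,72,7,[]))
E
python3 rem.py 531.5 -230 32 107
```

```text
time_s: 3.82
ee_pos: [531.9, -230.4, 34.8]
ee_rot: [179.9, 0.1, 107.0]
force: [-0.6, 0.1, 0.7]
gripper_width: 45.6
t 3.875 pos [ 531.99 -230.5    34.93] rot [1.7992e+02 8.0000e-02 1.0698e+02] F [-0.16  0.24  0.58] w 45.3 q6 -41.5
tool offset mm [ 0.62 -0.33  2.93] after-turn frame [ 0.62 -0.32  2.93] rotvec [ 0.08  0.08 -0.01]
```

View pics/z2.png

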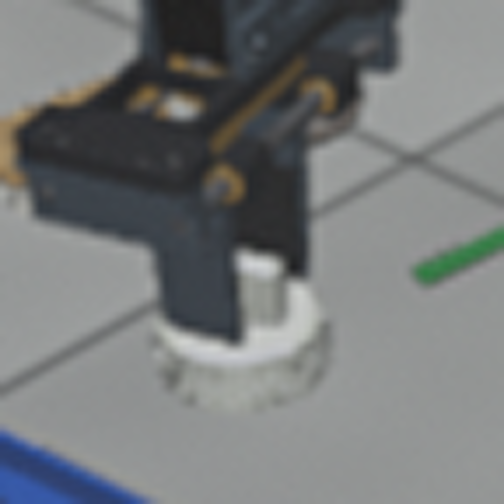

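The bar sits between the fingers. Closing.

```bash
python3 -m creep '{"offset":[[0,0,0.003],[0,0,0],[0,0,0],[0,0,0],[0,0,0]],"rotation":[[0,0,0],[0,0,0],[0,0,0],[0,0,0],[0,0,0]]}' 1 25
python3 -m creep '{"offset":[[0,0,0],[0,0,0],[0,0,0]],"rotation":[[0,0,0],[0,0,0],[0,0,0]]}'
python3 rem.py 531.5 -230 32 107
```

```text
time_s: 4.5
ee_pos: [531.1, -230.2, 31.1]
ee_rot: [-180.0, 0.0, 107.0]
force: [-0.6, 0.6, 0.1]
gripper_width: 12.5
time_s: 4.88
ee_pos: [531.1, -230.2, 31.0]
ee_rot: [-180.0, 0.0, 107.0]
force: [-1.8, -0.4, 1.9]
gripper_width: 12.6
t 4.875 pos [ 531.13 -230.19   31.03] rot [-179.98    0.    107.  ] F [-1.84 -0.41  1.91] w 12.6 q6 -41.6
tool offset mm [ 0.07  0.41 -0.97] after-turn frame [ 0.07  0.41 -0.97] rotvec [-0.02  0.   -0.  ]
```

```bash
python3 -m creep '{"offset":[[0,0,-0.005],[0,0,-0.015],[0,0,-0.025],[0,0,-0.03],[0,0,-0.03]],"rotation":[[0,0,0],[0,0,0],[0,0,0],[0,0,0],[0,0,0]]}' 1 40
python3 -m creep '{"offset":[[0,0,-0.03],[0,0,-0.03],[0,0,-0.03],[0,0,-0.015],[0,0,0]],"rotation":[[0,0,0],[0,0,0],[0,0,0],[0,0,0],[0,0,0]]}'
python3 - <<'E'
from h import *
for n in ["scene"]: cv2.imwrite(f"pics/{n}3.png",grab_frame(n)[:,:,::-1])
s=cv2.imread("pics/scene3.png")
cv2.imwrite("pics/z3.png",crop(s,165,80,100,5,[]))
E
python3 rem.py 632 206 241 107
```

```text
time_s: 5.5
ee_pos: [531.5, -230.2, 137.8]
ee_rot: [179.9, 0.0, 107.0]
force: [1.0, 0.8, -1.7]
gripper_width: 12.8
time_s: 6.12
ee_pos: [531.7, -230.3, 242.1]
ee_rot: [179.9, 0.1, 107.0]
force: [-0.3, 0.3, -1.6]
gripper_width: 12.9
t 6.175 pos [ 531.06 -230.01  240.75] rot [-179.99   -0.    107.  ] F [ 0.46  0.24 -2.09] w 12.6 q6 -41.6
tool offset mm [ 3.8745e+02  2.2401e+02 -2.5000e-01] after-turn frame [ 3.8745e+02  2.2400e+02 -2.5000e-01] rotvec [-0.01 -0.    0.  ]
```

View pics/z3.png

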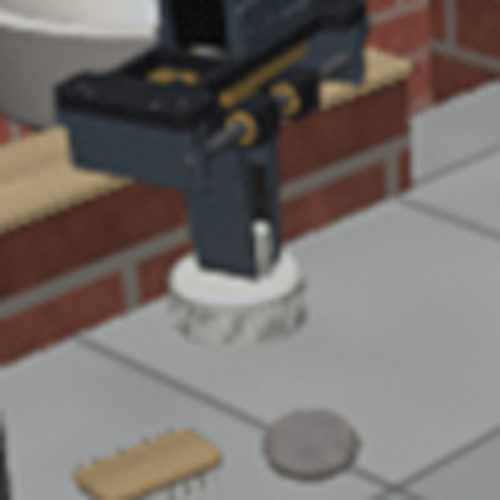

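The cap is level in the grip, at (212,138) in the scene view. Carrying it to the jar.

```bash
python3 -m creep '{"offset":[[0.0155,0.009,0],[0.031,0.0179,0],[0.0387,0.0224,0],[0.0387,0.0224,0],[0.0387,0.0224,0]],"rotation":[[0,0,0],[0,0,0],[0,0,0],[0,0,0],[0,0,0]]}'
python3 -m creep '{"offset":[[0.0387,0.0224,0],[0.0387,0.0224,0],[0.0387,0.0224,0],[0.0387,0.0224,0],[0.0387,0.0224,0]],"rotation":[[0,0,0],[0,0,0],[0,0,0],[0,0,0],[0,0,0]]}'
python3 -m creep '{"offset":[[0.0194,0.0112,0],[0.0119,0.0067,0],[0,0,0],[0,0,0],[0,0,0]],"rotation":[[0,0,0],[0,0,0],[0,0,0],[0,0,0],[0,0,0]]}'
python3 - <<'E'
from h import *
for n in P: cv2.imwrite(f"pics/{n}4.png",grab_frame(n)[:,:,::-1])
t=cv2.imread("pics/top4.png");s=cv2.imread("pics/scene4.png")
cv2.imwrite("pics/z4.png",np.hstack([crop(t,130,110,100,4,[]),crop(s,270,190,100,4,[])]))
E
python3 rem.py 632 206 200 107
```

```text
time_s: 6.8
ee_pos: [573.3, -44.5, 239.6]
ee_rot: [-179.9, -0.1, 107.0]
force: [0.4, -0.6, -1.3]
gripper_width: 12.5
time_s: 7.42
ee_pos: [623.4, 173.3, 239.4]
ee_rot: [-179.8, -0.0, 107.0]
force: [0.8, 0.5, -0.5]
gripper_width: 12.8
time_s: 8.05
ee_pos: [632.2, 204.6, 241.2]
ee_rot: [180.0, 0.0, 106.9]
force: [-1.0, -0.2, -0.9]
gripper_width: 12.8
t 8.15 pos [632.27 204.91 241.19] rot [1.7999e+02 1.0000e-02 1.0693e+02] F [ 0.05  0.81 -1.  ] w 12.8 q6 0.0
tool offset mm [ 1.12  0.05 41.19] after-turn frame [ 1.12  0.06 41.19] rotvec [ 0.01  0.01 -0.07]
```

View pics/z4.png

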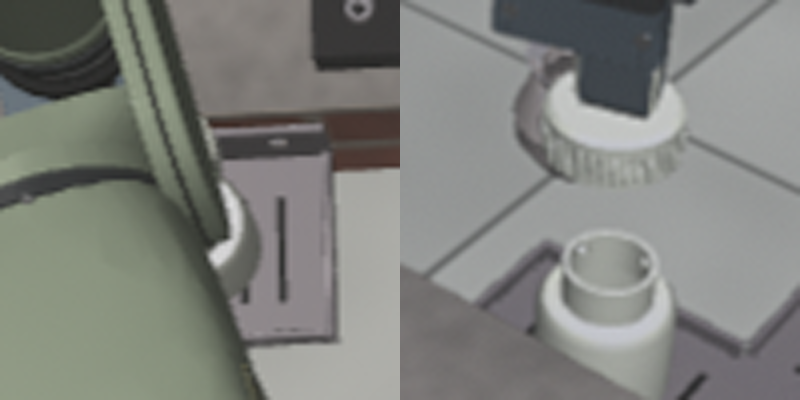

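```bash
cat > rel.py <<'E'
from fit import *
def run(fn,tcpz,x0,out,j0=(634,206)):
    im=cv2.imread(fn);G=gm(im);n="scene";z=tcpz-31
    C=-P[n]["R"].T@P[n]["t"]
    def cc(x,y):
        a=circ(x,y,z,35,144);d=C[:2]-[x,y];f=a[(a[:,:2]-[x,y])@d>-5];k=circ(x,y,z+28,35,144)
        return np.vstack([proj(n,f),proj(n,k)])
    def jc(x,y):return np.vstack([proj(n,circ(x,y,134,25)),proj(n,circ(x,y,134,22))])
    c=best(lambda q:-score(G,cc(*q)),x0,[2,2]).x;j=best(lambda q:-score(G,jc(*q)),j0,[2,2]).x
    print("cap",c.round(1),"jar",j.round(1),"jar-cap",(j-c).round(1))
    L=[(proj(n,circ(*c,z,35)),(255,0,0)),(proj(n,circ(*c,z+28,35)),(0,0,255)),(proj(n,circ(*j,134,25)),(0,0,255)),(proj(n,circ(*j,134,22)),(0,160,0))]
    u=proj(n,[[*j,150]])[0].astype(int)
    w=crop(im,u[0]-35,u[1]-45,74,8,L)
    cv2.imwrite(out,w);return c,j
E
python3 - <<'E'
from rel import *
run("pics/scene4.png",241.2,[632,205],"pics/r4.png")
E
```

```text
cap [635.9 203.9] jar [637.1 207.7] jar-cap [1.2 3.8]
```

View pics/r4.png

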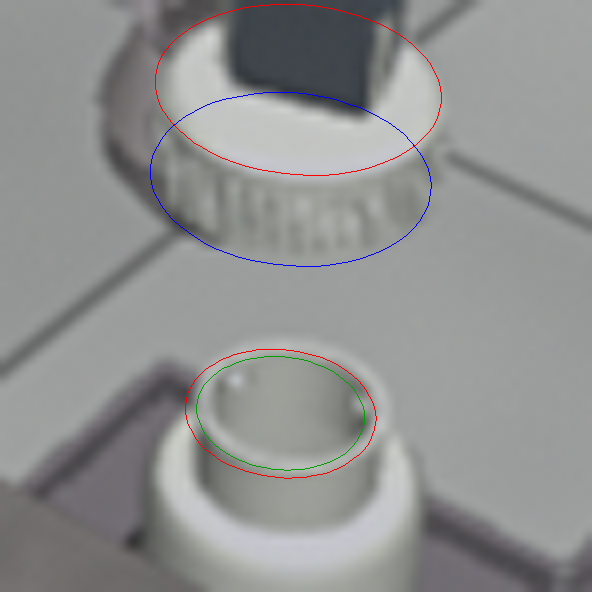

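Run:
```python
from h import *
im=cv2.imread("pics/scene4.png")
def z(x,y,w,h,k,fn):
    o=im[y:y+h,x:x+w].astype(float);o=np.clip((o-90)*1.7,0,255).astype(np.uint8)
    o=cv2.resize(o,None,fx=k,fy=k,interpolation=cv2.INTER_CUBIC)
    for i in range(0,w,5):
        cv2.line(o,(int((i+.5)*k),0),(int((i+.5)*k),h*k),(0,200,0) if (x+i)%10 else (0,0,255),1)
    for i in range(0,h,5):
        cv2.line(o,(0,int((i+.5)*k)),(w*k,int((i+.5)*k)),(0,200,0) if (y+i)%10 else (0,0,255),1)
    cv2.imwrite(fn,o)
z(300,200,50,40,16,"pics/g1.png")
z(300,245,50,37,16,"pics/g2.png")
```

```text
(no output)
```

View pics/g1.png

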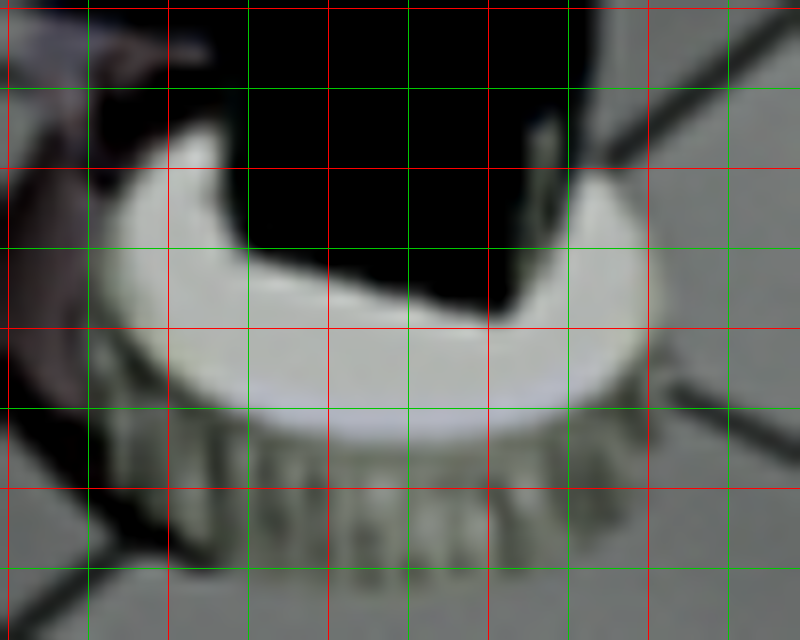

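View pics/g2.png

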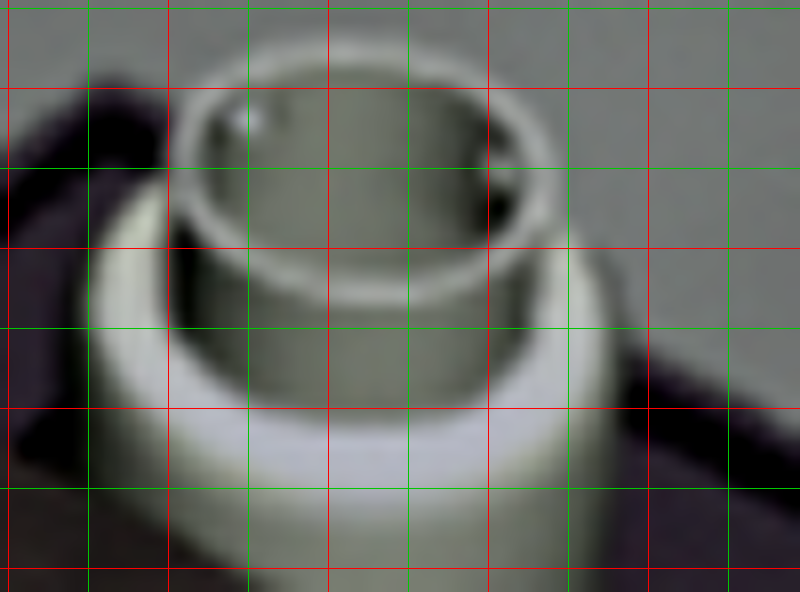

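Run:
```python
from h import *
n="scene"
def ext(x,y,z,r):
    p=proj(n,circ(x,y,z,r,360));return p[:,0].min(),p[:,0].max(),p[:,1].min(),p[:,1].max()
f=lambda u,o:o+u/16-.5
jm=np.array([f(177,300),f(555,300),f(40,245),f(305,245)])
j=least_squares(lambda q:np.array(ext(*q,134,25))-jm,[632,206]);print("jar",j.x,j.fun)
z=210.2
cm=np.array([f(106,300),f(660,300),f(440,200),f(582,200)])
def g(q):
    a=ext(*q,z+28,35);b=ext(*q,z,35);return np.array([a[0],a[1],a[3],b[3]])-cm
c=least_squares(g,[632,206]);print("cap",c.x,c.fun,"diff",j.x-c.x)
```

```text
jar [632.39579139 209.08290779] [-0.06929017  0.06896306  0.26646224 -0.24736929]
cap [633.40157292 203.76443194] [-0.54288995  0.5422492  -1.28737645  1.21022796] diff [-1.00578152  5.31847585]
```

Run:
```python
from h import *
def z(fn,x,y,w,h,k,out):
    im=cv2.imread(fn);o=im[y:y+h,x:x+w].astype(float);o=np.clip((o-90)*1.7,0,255).astype(np.uint8)
    o=cv2.resize(o,None,fx=k,fy=k,interpolation=cv2.INTER_CUBIC)
    for i in range(0,w,5): cv2.line(o,(int((i+.5)*k),0),(int((i+.5)*k),h*k),(0,200,0) if (x+i)%10 else (0,0,255),1)
    for i in range(0,h,5): cv2.line(o,(0,int((i+.5)*k)),(w*k,int((i+.5)*k)),(0,200,0) if (y+i)%10 else (0,0,255),1)
    return o
a=z("pics/scene0.png",200,185,40,35,10,0);b=z("pics/top0.png",335,190,40,35,10,0)
c=z("pics/top0.png",155,145,40,35,10,0)
cv2.imwrite("pics/g3.png",np.hstack([a,b]))
cv2.imwrite("pics/g4.png",cv2.resize(c,None,fx=1.5,fy=1.5))
```

```text
(no output)
```

View pics/g3.png

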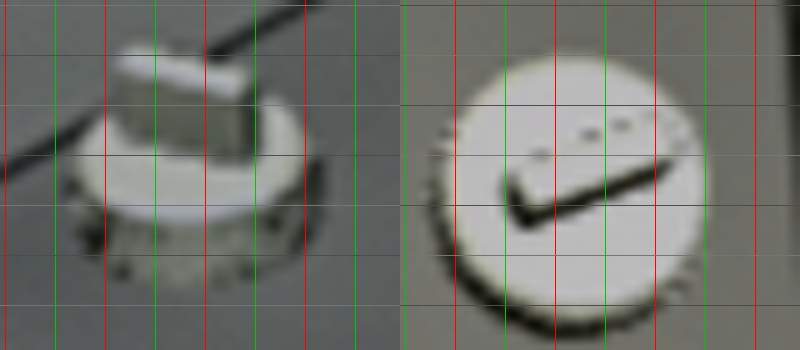

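View pics/g4.png

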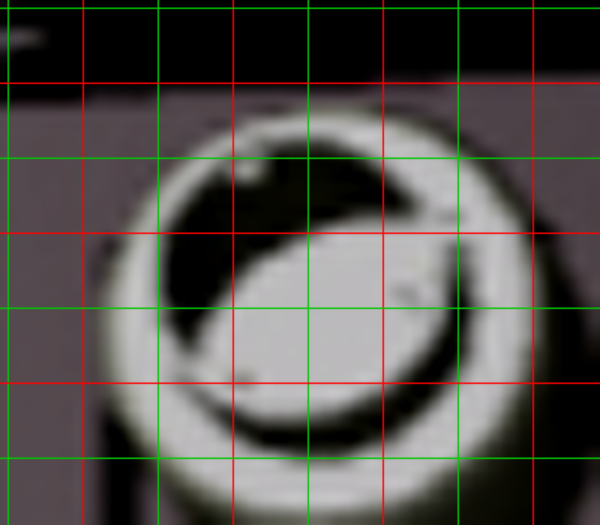

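Run:
```python
from h import *
print("jar top",back("top",(174.2,162.3),134))
def ext(n,x,y,z,r):
    p=proj(n,circ(x,y,z,r,360));return p[:,0].min(),p[:,0].max(),p[:,1].min(),p[:,1].max()
cm=np.array([200+78/10-.5,200+308/10-.5,185+222/10-.5])
def g(q):
    a=ext("scene",*q,28,35);return np.array([a[0],a[1],a[3]])-cm
c=least_squares(g,[532,-230]);print("cap scene0 disc",c.x,c.fun)
cm2=np.array([300+108/16-.5,300+655/16-.5,200+440/16-.5])
def g(q):
    a=ext("scene",*q,238.2,35);return np.array([a[0],a[1],a[3]])-cm2
c=least_squares(g,[632,206]);print("cap scene4 disc",c.x,c.fun)
ct=np.array([335+43/10-.5,335+305/10-.5,190+52/10-.5])
def g(q):
    a=ext("top",*q,28,35);return np.array([a[0],a[1],a[2]])-ct
c=least_squares(g,[532,-230]);print("cap top0",c.x,c.fun)
# bar top centre
b=proj("scene",bar(531.5,-230,np.radians(-73),28))[4:];print((b-[200,185]+.5)*10)
b=proj("top",bar(531.5,-230,np.radians(-73),28))[4:];print((b-[335,190]+.5)*10+[400,0])
```

```text
jar top [634.1091587 207.4416032 134.       ]
cap scene0 disc [ 533.98353449 -226.21456721] [-0.50705769  0.51113692 -0.04003291]
cap scene4 disc [636.51461489 205.74895521] [-0.82775584  0.82550918 -0.090373  ]
cap top0 [ 532.61906826 -230.40138599] [-0.53383795  0.533392   -0.00650837]
[[108.83425938  59.97608135]
 [131.87909219  37.74148666]
 [257.42905571  69.67076698]
 [235.1652576   92.40311144]]
[[658.59318103 114.51602099]
 [676.96829503 162.16597581]
 [520.36960968 214.32949175]
 [502.28784406 166.46497484]]
```

```bash
python3 rem.py 631.8 208.6 181 107; python3 -m creep '{"offset":[[0.0037,0.0005,0.02],[0,0,0.02],[0,0,0.015],[0,0,0.005],[0,0,0]],"rotation":[[0,0,0],[0,0,0],[0,0,0],[0,0,0],[0,0,0]]}'
python3 -m creep '{"offset":[[0,0,0],[0,0,0]],"rotation":[[0,0,0],[0,0,0]]}'
python3 - <<'E'
from h import *
for n in P: cv2.imwrite(f"pics/{n}5.png",grab_frame(n)[:,:,::-1])
im=cv2.imread("pics/scene5.png")
x,y,w,h,k=295,215,50,40*1+8,12
o=im[y:y+h,x:x+w].astype(float);o=np.clip((o-60)*1.4,0,255).astype(np.uint8)
o=cv2.resize(o,None,fx=k,fy=k,interpolation=cv2.INTER_CUBIC)
for i in range(0,w,5): cv2.line(o,(int((i+.5)*k),0),(int((i+.5)*k),h*k),(0,200,0) if (x+i)%10 else (0,0,255),1)
for i in range(0,h,5): cv2.line(o,(0,int((i+.5)*k)),(w*k,int((i+.5)*k)),(0,200,0) if (y+i)%10 else (0,0,255),1)
cv2.imwrite("pics/g5.png",o)
E
python3 rem.py 631.8 208.6 181 107
```

```text
t 8.15 pos [632.27 204.91 241.19] rot [1.7999e+02 1.0000e-02 1.0693e+02] F [ 0.05  0.81 -1.  ] w 12.8 q6 0.0
tool offset mm [ 3.67  0.61 60.19] after-turn frame [ 3.66  0.63 60.19] rotvec [ 0.01  0.01 -0.07]
time_s: 8.78
ee_pos: [631.8, 209.4, 181.0]
ee_rot: [180.0, 0.0, 107.0]
force: [-0.5, 0.1, -0.9]
gripper_width: 12.9
time_s: 9.02
ee_pos: [632.0, 209.6, 181.7]
ee_rot: [179.9, 0.0, 107.0]
force: [-0.1, -0.1, 0.0]
gripper_width: 12.7
t 9.125 pos [631.82 209.56 181.38] rot [179.95   0.   107.  ] F [-0.63 -0.38 -0.76] w 12.8 q6 0.4
tool offset mm [-0.91 -0.3   0.38] after-turn frame [-0.91 -0.3   0.38] rotvec [ 0.05  0.   -0.  ]
```

View pics/g5.png

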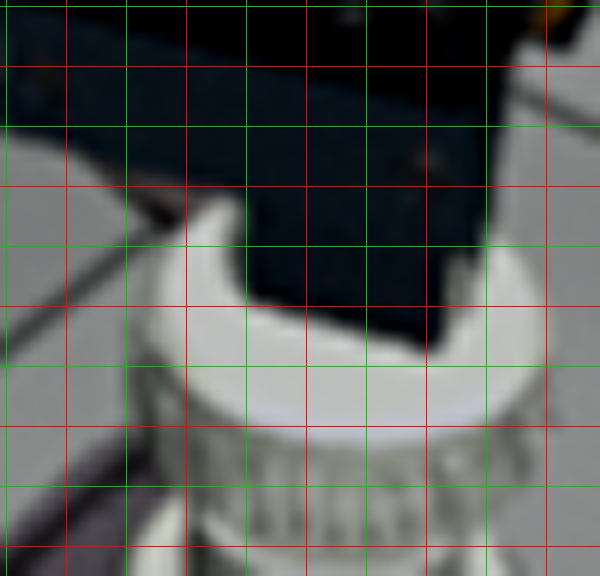

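View pics/top5.png

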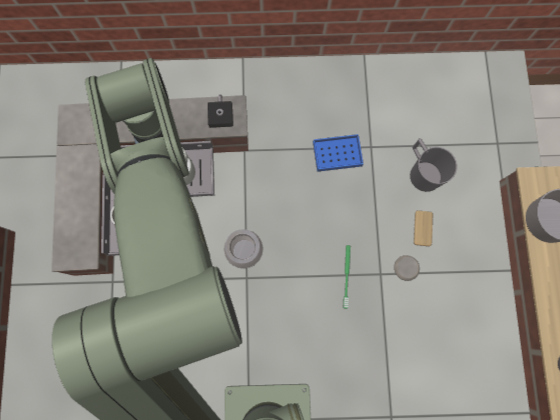

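The top camera is blocked. In the scene view the cap disc spans about columns 307 to 340 over the neck. I'll look at the cap and jar edges together.

```bash
cat > v.py <<'E'
from h import *
def zoom(fn,out,x=290,y=228,w=60,h=50,k=12,lo=60,g=1.4,lines=[]):
    im=cv2.imread(fn)
    o=im[y:y+h,x:x+w].astype(float);o=np.clip((o-lo)*g,0,255).astype(np.uint8)
    o=cv2.resize(o,None,fx=k,fy=k,interpolation=cv2.INTER_CUBIC)
    for i in range(0,w,5): cv2.line(o,(int((i+.5)*k),0),(int((i+.5)*k),h*k),(0,200,0) if (x+i)%10 else (0,0,255),1)
    for i in range(0,h,5): cv2.line(o,(0,int((i+.5)*k)),(w*k,int((i+.5)*k)),(0,200,0) if (y+i)%10 else (0,0,255),1)
    for L,col in lines: cv2.polylines(o,[((L-[x,y]+.5)*k).round().astype(int)],True,col,1)
    cv2.imwrite(out,o)
E
python3 - <<'E'
from v import *
n="scene";j=(632.4,209.1);c=(632.8,207.5);z=150.4
L=[(proj(n,circ(*j,134,25)),(255,0,0)),(proj(n,circ(*j,110,25)),(255,0,0)),(proj(n,circ(*c,z,35)),(0,0,255)),(proj(n,circ(*c,z+28,35)),(0,0,255))]
zoom("pics/scene5.png","pics/g6.png",lines=L)
zoom("pics/scene4.png","pics/g7.png",lines=L[:2])
E
```

```text
(no output)
```

View pics/g6.png

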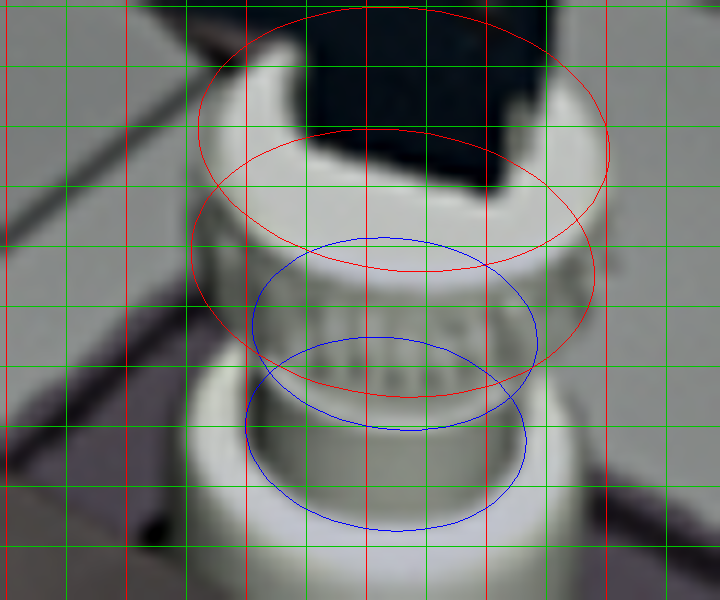

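View pics/g7.png

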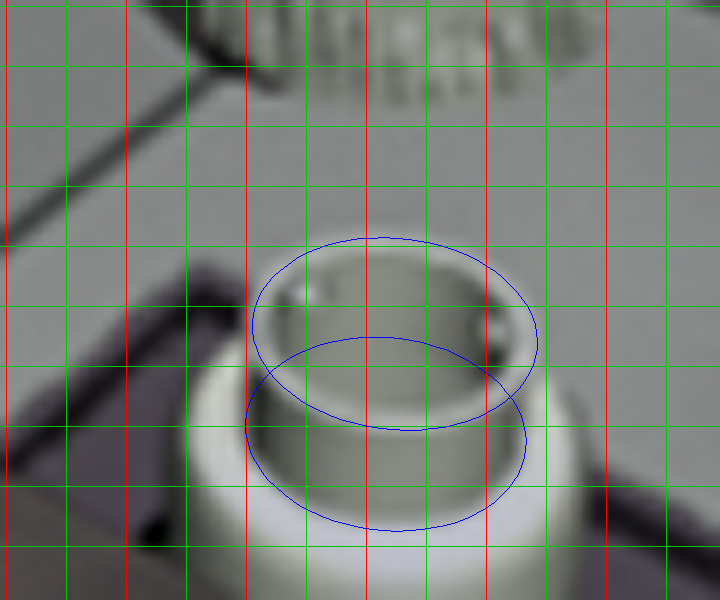

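The scene overlay puts the cap and the neck within about 1–2 mm of each other. Lowering in stages while watching the force.

```bash
python3 -m creep '{"offset":[[0,0,0.006],[0,0,0.006],[0,0,0.004],[0,0,0],[0,0,0]],"rotation":[[0,0,0],[0,0,0],[0,0,0],[0,0,0],[0,0,0]]}'
python3 -m creep '{"offset":[[0,0,0.002],[0,0,0.002],[0,0,0.002],[0,0,0],[0,0,0]],"rotation":[[0,0,0],[0,0,0],[0,0,0],[0,0,0],[0,0,0]]}'
python3 rem.py 631.8 209.5 145 107
```

```text
time_s: 9.75
ee_pos: [631.8, 209.5, 165.0]
ee_rot: [180.0, 0.0, 107.0]
force: [-0.7, -0.8, -1.5]
gripper_width: 12.8
time_s: 10.38
ee_pos: [631.7, 209.5, 158.9]
ee_rot: [180.0, 0.0, 107.0]
force: [-0.2, -0.1, -1.2]
gripper_width: 12.9
t 10.375 pos [631.7  209.51 158.94] rot [1.7999e+02 1.0000e-02 1.0700e+02] F [-0.15 -0.14 -1.23] w 12.9 q6 0.4
tool offset mm [-0.04  0.09 13.94] after-turn frame [-0.04  0.09 13.94] rotvec [ 0.01  0.01 -0.  ]
```

```bash
python3 -m creep '{"offset":[[0,0,0.0015],[0,0,0.0015],[0,0,0.001],[0,0,0]],"rotation":[[0,0,0],[0,0,0],[0,0,0],[0,0,0]]}'
python3 -m creep '{"offset":[[0,0,0.0015],[0,0,0.0015],[0,0,0]],"rotation":[[0,0,0],[0,0,0],[0,0,0]]}'
python3 rem.py 631.8 209.5 145 107
```

```text
time_s: 10.88
ee_pos: [631.8, 209.5, 155.1]
ee_rot: [180.0, 0.0, 107.0]
force: [-0.7, -0.7, 0.5]
gripper_width: 12.8
time_s: 11.25
ee_pos: [631.3, 209.4, 151.2]
ee_rot: [-179.9, 0.0, 107.0]
force: [-0.4, 0.4, -1.7]
gripper_width: 13.0
t 11.25 pos [631.28 209.37 151.21] rot [-179.93    0.    106.99] F [-0.37  0.42 -1.75] w 13.0 q6 0.4
tool offset mm [-0.03  0.54  6.21] after-turn frame [-0.03  0.53  6.21] rotvec [-0.07  0.   -0.01]
```

```bash
python3 -m creep '{"offset":[[0,0,0.001],[0,0,0.001],[0,0,0]],"rotation":[[0,0,0],[0,0,0],[0,0,0]]}'
python3 -m creep '{"offset":[[0,0,0.001],[0,0,0.001],[0,0,0]],"rotation":[[0,0,0],[0,0,0],[0,0,0]]}'
python3 -m creep '{"offset":[[0,0,0.001],[0,0,0]],"rotation":[[0,0,0],[0,0,0]]}'
python3 rem.py 631.8 209.5 145 107
```

```text
time_s: 11.62
ee_pos: [631.5, 209.4, 149.7]
ee_rot: [-180.0, 0.0, 107.0]
force: [-0.8, 0.6, -1.9]
gripper_width: 12.7
time_s: 12.0
ee_pos: [631.5, 209.4, 147.7]
ee_rot: [-180.0, 0.0, 107.0]
force: [-0.4, -0.1, -2.1]
gripper_width: 12.4
time_s: 12.25
ee_pos: [631.6, 209.5, 146.8]
ee_rot: [-180.0, 0.0, 107.0]
force: [-0.1, -0.1, -1.7]
gripper_width: 12.9
t 12.25 pos [631.59 209.47 146.79] rot [-179.99    0.    107.  ] F [-0.09 -0.11 -1.73] w 12.9 q6 0.4
tool offset mm [-0.03  0.21  1.79] after-turn frame [-0.03  0.21  1.79] rotvec [-0.01  0.   -0.  ]
```

```bash
python3 -m creep '{"offset":[[0,0,0.0007],[0,0,0.0007],[0,0,0]],"rotation":[[0,0,0],[0,0,0],[0,0,0]]}'
python3 -m creep '{"offset":[[0,0,0.0005],[0,0,0]],"rotation":[[0,0,0],[0,0,0]]}'
python3 -m creep '{"offset":[[0,0,0.0005],[0,0,0]],"rotation":[[0,0,0],[0,0,0]]}'
```

```text
time_s: 12.62
ee_pos: [631.7, 209.5, 145.5]
ee_rot: [180.0, 0.0, 107.0]
force: [-0.1, 0.0, -0.5]
gripper_width: 12.9
time_s: 12.88
ee_pos: [631.7, 209.5, 145.1]
ee_rot: [180.0, 0.0, 107.0]
force: [-0.2, 0.1, -0.7]
gripper_width: 13.0
time_s: 13.12
ee_pos: [631.7, 209.5, 145.0]
ee_rot: [180.0, 0.0, 107.0]
force: [0.1, -0.9, 2.6]
gripper_width: 13.1
```

```bash
python3 -m creep '{"offset":[[0,0,0.0005],[0,0,0]],"rotation":[[0,0,0],[0,0,0]]}'
python3 -m creep '{"offset":[[0,0,0.0005],[0,0,0]],"rotation":[[0,0,0],[0,0,0]]}'
python3 -m creep '{"offset":[[0,0,0.0005],[0,0,0]],"rotation":[[0,0,0],[0,0,0]]}'
```

```text
time_s: 13.38
ee_pos: [631.7, 209.5, 145.0]
ee_rot: [180.0, 0.0, 107.0]
force: [-2.0, -1.3, 5.5]
gripper_width: 13.0
time_s: 13.62
ee_pos: [631.7, 209.5, 145.0]
ee_rot: [179.9, 0.0, 107.0]
force: [-0.5, -1.8, 6.9]
gripper_width: 12.3
time_s: 13.88
ee_pos: [631.8, 209.5, 145.0]
ee_rot: [179.9, 0.0, 107.0]
force: [-3.2, -1.4, 9.9]
gripper_width: 12.8
```

```bash
python3 -m creep '{"offset":[[0,0,0.0005],[0,0,0]],"rotation":[[0,0,0],[0,0,0]]}'
python3 - <<'E'
from v import *
cv2.imwrite("pics/scene6.png",grab_frame("scene")[:,:,::-1])
n="scene";j=(632.4,209.1)
L=[(proj(n,circ(*j,114,35)),(0,0,255)),(proj(n,circ(*j,142,35)),(0,0,255)),(proj(n,circ(*j,110,38)),(255,0,0))]
zoom("pics/scene6.png","pics/g8.png",lines=L)
E
python3 rem.py 631.8 209.5 145 107
```

```text
time_s: 14.12
ee_pos: [631.8, 209.5, 145.0]
ee_rot: [179.9, 0.0, 107.0]
force: [-3.4, -1.7, 11.3]
gripper_width: 12.6
t 14.175 pos [631.76 209.5  145.  ] rot [1.7989e+02 1.0000e-02 1.0699e+02] F [-3.47 -0.94 10.21] w 12.8 q6 0.4
tool offset mm [-0.01  0.04  0.  ] after-turn frame [-0.01  0.04  0.  ] rotvec [ 0.11  0.01 -0.01]
```

View pics/g8.png

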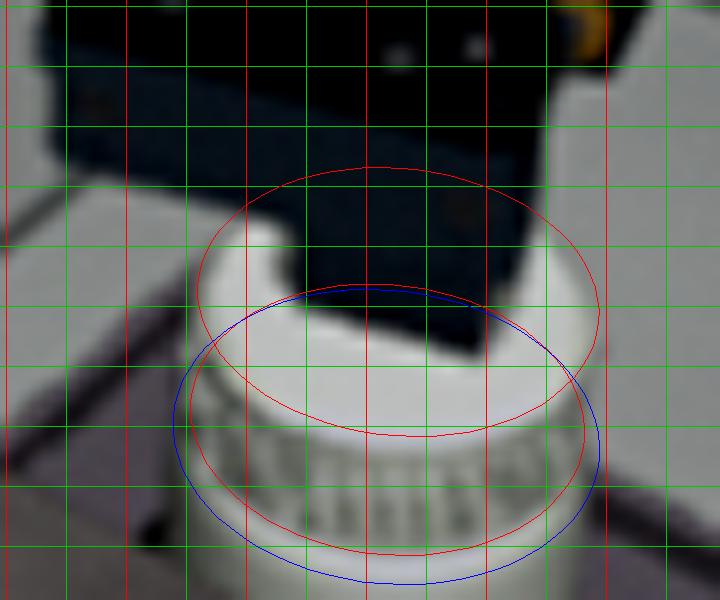

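Seated: the hard stop came at TCP z 145.0, exactly the expected seat height, with about 10 N of push. The picture shows the cap concentric over the shoulder. Lifting slowly.

```bash
python3 -m creep '{"offset":[[0,0,-0.001],[0,0,-0.001],[0,0,-0.001],[0,0,-0.0005],[0,0,-0.0005]],"rotation":[[0,0,0],[0,0,0],[0,0,0],[0,0,0],[0,0,0]]}'
python3 -m creep '{"offset":[[0,0,-0.001],[0,0,-0.001],[0,0,-0.001],[0,0,-0.001],[0,0,-0.001]],"rotation":[[0,0,0],[0,0,0],[0,0,0],[0,0,0],[0,0,0]]}'
python3 -m creep '{"offset":[[0,0,-0.001],[0,0,-0.002],[0,0,-0.003],[0,0,-0.003],[0,0,-0.003]],"rotation":[[0,0,0],[0,0,0],[0,0,0],[0,0,0],[0,0,0]]}'
python3 - <<'E'
from v import *
cv2.imwrite("pics/scene7.png",grab_frame("scene")[:,:,::-1])
zoom("pics/scene7.png","pics/g9.png",y=215,h=50)
E
```

```text
time_s: 14.8
ee_pos: [631.5, 209.4, 145.9]
ee_rot: [-179.9, 0.0, 107.0]
force: [-0.2, 0.1, -1.6]
gripper_width: 12.4
time_s: 15.42
ee_pos: [631.7, 209.5, 151.7]
ee_rot: [180.0, 0.0, 107.0]
force: [0.9, -0.2, -1.2]
gripper_width: 13.1
time_s: 16.05
ee_pos: [631.7, 209.5, 163.8]
ee_rot: [180.0, 0.0, 107.0]
force: [0.8, -0.1, -0.3]
gripper_width: 12.8
```

View pics/g9.png

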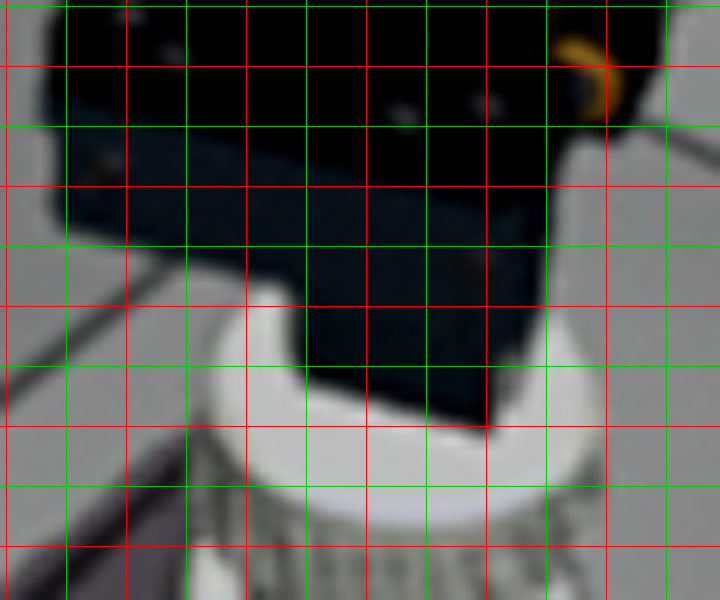

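```bash
python3 -m creep '{"offset":[[0,0,-0.006],[0,0,-0.007],[0,0,-0.007],[0,0,-0.005],[0,0,0]],"rotation":[[0,0,0],[0,0,0],[0,0,0],[0,0,0],[0,0,0]]}'
python3 - <<'E'
from v import *
cv2.imwrite("pics/scene8.png",grab_frame("scene")[:,:,::-1])
n="scene";j=(632.4,209.1)
L=[(proj(n,circ(*j,138,30)),(0,0,255)),(proj(n,circ(*j,134,30)),(255,0,0))]
zoom("pics/scene8.png","pics/g10.png",y=228,h=50)
zoom("pics/scene8.png","pics/g11.png",y=228,h=50,lines=L)
E
```

```text
time_s: 16.73
ee_pos: [631.9, 209.5, 189.1]
ee_rot: [179.9, 0.0, 107.0]
force: [-0.3, 0.1, -0.8]
gripper_width: 13.0
```

View pics/g11.png

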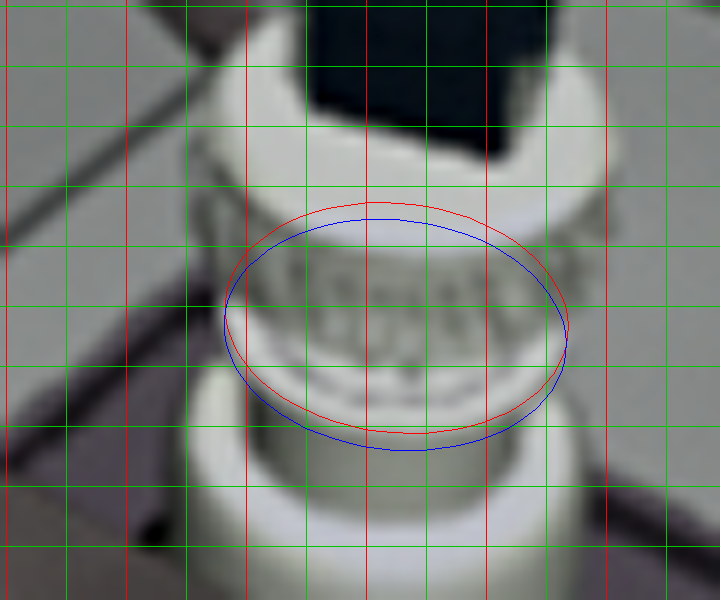

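The shaker lid is on the jar and the cap came away. Raising to about 10 cm.

```bash
python3 -m creep '{"offset":[[0,0,-0.012],[0,0,-0.015],[0,0,-0.015],[0,0,-0.01],[0,0,-0.005]],"rotation":[[0,0,0],[0,0,0],[0,0,0],[0,0,0],[0,0,0]]}'
python3 -m creep '{"offset":[[0,0,0],[0,0,0],[0,0,0],[0,0,0]],"rotation":[[0,0,0],[0,0,0],[0,0,0],[0,0,0]]}'
python3 - <<'E'
from v import *
for n in P: cv2.imwrite(f"pics/{n}9.png",grab_frame(n)[:,:,::-1])
n="scene";j=(632.4,209.1)
L=[(proj(n,circ(*j,138,30)),(0,0,255)),(proj(n,circ(*j,134,30)),(255,0,0)),(proj(n,circ(*j,110,25)),(255,0,0))]
zoom("pics/scene9.png","pics/g12.png",y=228,h=50,lines=L)
E
python3 rem.py 631.8 209.5 245 107
```

```text
time_s: 17.4
ee_pos: [631.9, 209.6, 246.6]
ee_rot: [179.9, 0.0, 107.0]
force: [-0.3, -0.6, -0.9]
gripper_width: 12.7
time_s: 17.9
ee_pos: [631.5, 209.4, 245.2]
ee_rot: [-180.0, 0.0, 107.0]
force: [-0.1, 0.8, -0.9]
gripper_width: 12.7
t 18.0 pos [631.61 209.42 245.34] rot [-1.7998e+02  1.0000e-02  1.0699e+02] F [-0.7  -0.31 -1.36] w 12.7 q6 0.4
tool offset mm [0.02 0.21 0.34] after-turn frame [0.02 0.21 0.34] rotvec [-0.02  0.01 -0.01]
```

View pics/g12.png

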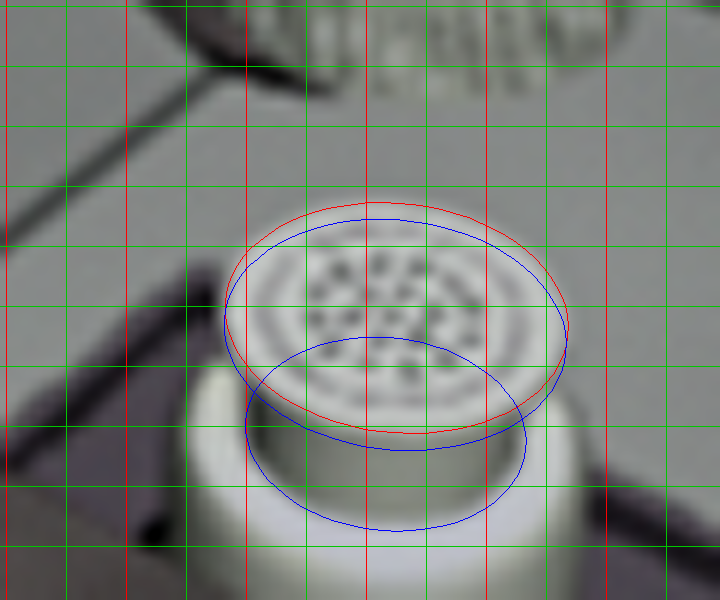

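View pics/scene9.png

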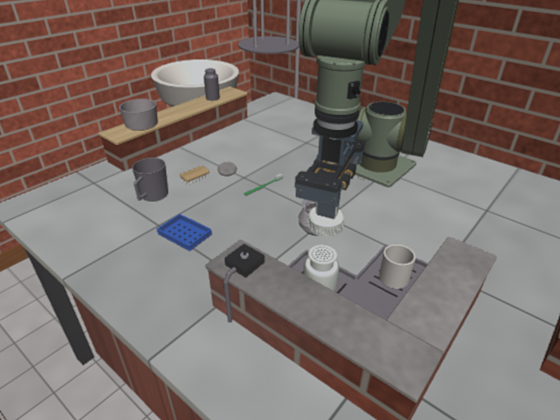

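The shaker lid, at (322,254), matches the predicted home outline: level and concentric. The jar has not moved, and the cap hangs level above it at (326,220). Handing in.

```bash
python3 -c "
from workcell import env
print(env.job_done()); s=env.state(); print(s['time_s'],s['ee_pos'],s['gripper_width'])"
```

```text
the job is handed in; nothing more can be done
None
the job is handed in; nothing more can be done
```

I carried the nested pair over by the cap's bar and pressed it onto the jar. Then I lifted the cap off alone and handed in at about 18 s, with no verdict reported.

- **Seating:** the press stopped hard at 145.0 mm tool height, which is the expected seat height, with about 10 N of push. I saw no separate snap in the force readings. The evidence that the lid is home is that stop height and the picture afterwards.
- **Last picture:** the shaker lid is level and concentric on the rim, within the roughly 1 mm the scene picture can show. The jar looks unmoved on the rack, and the other things look to be in their places.
- **Cap:** it is held level, about 100 mm above its seat. The bar reads 12.7 mm between the fingers, and the wrist force is about what the cap weighs.

The two cameras disagreed by about 2 to 5 mm on position. The arm also blocked the top camera at the jar, so the final alignment and checks used the scene camera only.

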